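# Roll the bench caddy onto its parking bay

### The job

Take the blue caddy by its handle bar and push it forward, wheels on the bench, until all four castors trail straight, before its nose enters the parking bay; then steer it nose first between the rails and press on gently (below 24 N) until the black friction buffer is fully in. Let go and leave the caddy parked square in the bay with its castors still trailing and its bottle standing; do not touch the bay with the gripper, and leave the beaker, jar and bottle around it alone.

Things in the scene. Friction and masses are not known exactly. Their poses are not given: they have to be found in the camera images.
- caddy: Blue tray caddy, 160 long x 116 wide (mm), about 1 kg, floor 40 above the bench, sides to 60, nose panel to 82, on four swivel castors. Origin on the bench under its centre; x forward to the nose, y to its left. A steel handle bar stands behind it. Rolls at about 0.5 N in any direction once the castors have swung round, which takes 40 to 60 mm of straight push.
- caddy_nose (a point): Centre of the white strike disc on the caddy's nose panel, 80 forward of the caddy's origin and 62 above the bench: the point that meets the buffer.
- caddy_handle (a point): Middle of the round steel handle bar (14 diameter, 100 long, level, along the caddy's y), 115 behind the caddy's origin, axis 85 above the bench; 28 clear between bar and tray rear wall (top 60 above the bench). Can be gripped from above at its middle with the fingers closing along the caddy's x.
- dock: Fixed parking bay: two aluminium rails with yellow tops, 55 high, 124 apart inside, 130 long, with splayed lead-ins 35 long at the mouth; flat green floor patch. Origin on the bench at mid-mouth, where the parallel rails begin; x points into the bay, y to its left. On its centre line, 62 above the bench, a red carriage holds the black friction buffer.
- buffer (a joint): How far the black rubber buffer (32 diameter) is pushed in: 0 = out, 0.014 m = fully in, on a solid stop. It gives at about 7 N, takes 12.5 N at full stroke, then the force climbs steeply; it stays where left. Its carriage is clamped at an unknown depth: the untouched face lies 75 to 111 mm beyond the bay's mouth.
- reagent: Loose amber bottle, 44 diameter, 85 tall, 0.1 kg, standing in the caddy's front pocket; origin at the centre of its foot.
- beaker: Glass beaker, 66 diameter, 85 tall, standing on the bench to the right of the bay (bay's -y side). Bystander; origin at the centre of its foot.
- cap_jar: White jar with blue lid, 50 diameter, 70 tall, standing on the bench to the left of the bay (bay's +y side). Bystander; origin at the centre of its foot.
- wash_bottle: White bottle with red cap, 60 diameter, 150 tall, standing on the bench beyond the caddy's path. Bystander; origin at the centre of its foot.
- wheel_fl (a point): Centre of the caddy's front left castor wheel (25 diameter). Its swivel pivot is fixed at x +53, y +40 in the caddy's frame and the wheel runs 14 from it; the castor trails straight when the wheel is directly behind (-x of) the pivot.
- wheel_fr (a point): Centre of the caddy's front right castor wheel (25 diameter). Its swivel pivot is fixed at x +53, y -40 in the caddy's frame and the wheel runs 14 from it; the castor trails straight when the wheel is directly behind (-x of) the pivot.
- wheel_rl (a point): Centre of the caddy's rear left castor wheel (25 diameter). Its swivel pivot is fixed at x -53, y +40 in the caddy's frame and the wheel runs 14 from it; the castor trails straight when the wheel is directly behind (-x of) the pivot.
- wheel_rr (a point): Centre of the caddy's rear right castor wheel (25 diameter). Its swivel pivot is fixed at x -53, y -40 in the caddy's frame and the wheel runs 14 from it; the castor trails straight when the wheel is directly behind (-x of) the pivot.
Things that resemble listed ones, but are neither listed nor needed, are in the scene too. What is shaped like the reagent but purple or red is not meant.

How it is judged (in metres and radians):
On the way, in this order (a step that is already met when the one before it is completed fails the run):
1. all four castors trail straight (each wheel behind its pivot, within 6 mm sideways) while the nose is still outside the bay (y of wheel_fl in the frame of caddy between 0.034 and 0.046 m and x of each of wheel_fl, wheel_fr in the frame of caddy below 0.044 m and y of wheel_fr in the frame of caddy between -0.046 and -0.034 m and y of wheel_rl in the frame of caddy between 0.034 and 0.046 m and x of each of wheel_rl, wheel_rr in the frame of caddy below -0.062 m and y of wheel_rr in the frame of caddy between -0.046 and -0.034 m and x of caddy_nose in the frame of dock below 0 m), for 0.1 s.
2. the nose is between the rails, the caddy square to the bay (x of caddy_nose in the frame of dock above 0.03 m and angle between the x axis of caddy and the x axis of dock, either way round below 0.1 rad and y of caddy_nose in the frame of dock between -0.01 and 0.01 m), for 0.1 s.
At the end, for the whole second after the job is handed in: Buffer in by over 10 of its 14 mm; caddy released, at rest, level on its wheels, nose over 84 mm past the mouth, within 9 mm of the centre line and 0.1 rad of square; all castors trailing (wheel 9 mm or more behind its pivot, within 6 mm sideways); its bottle upright (value of joint buffer above 0.01 m and x of caddy_nose in the frame of dock above 0.084 m and angle between the x axis of caddy and the x axis of dock, either way round below 0.1 rad and y of caddy_nose in the frame of dock between -0.009 and 0.009 m and y of wheel_fl in the frame of caddy between 0.034 and 0.046 m and x of each of wheel_fl, wheel_fr in the frame of caddy below 0.044 m and y of wheel_fr in the frame of caddy between -0.046 and -0.034 m and y of wheel_rl in the frame of caddy between 0.034 and 0.046 m and x of each of wheel_rl, wheel_rr in the frame of caddy below -0.062 m and y of wheel_rr in the frame of caddy between -0.046 and -0.034 m and linear speed of caddy below 0.01 m/s and angle between caddy's own z axis and vertical below 0.05 rad and height (world z) of caddy below 0.004 m and angle between reagent's own z axis and vertical below 0.2 rad); the robot touches nothing.
It fails at once if the caddy is pressed on the bay (rails or buffer) with more than 24 N (contact force between caddy and dock above 24 N).
It fails at once if the robot touches the bay or its buffer (contact force between any of the fingers, the arm and dock above 1 N).
It fails at once if the caddy is lifted or tipped (height (world z) of caddy above 0.012 m or angle between caddy's own z axis and vertical above 0.2 rad).
It fails at once if the bottle on the caddy tips over (angle between reagent's own z axis and vertical above 0.5 rad).
It fails at once if the beaker, jar or wash bottle is moved by more than 15 mm (distance of any of beaker, cap_jar, wash_bottle from where it was at the start of the episode above 0.015 m).
It also fails if it takes over 72 s, if anything falls off the work surface, if the arm or the gripper's body presses on something with over 40 N, if the wrist force passes 120 N, or if a joint passes its speed limit or range.

### The arm

A 6-joint arm with a two-finger parallel gripper is mounted at the origin on the work surface. World frame = base frame: x ahead of the robot, y to its left, z up, the work surface at z = 0. Lengths are in m, angles in degrees, forces in N, time in s.
With the tool pointing down it reaches from about 0.25 to 0.725 m from the base axis. Payload 9.7 kg.
Tool frame: the origin (TCP) lies at the very end of the fingers, on their centre line; the grasp point (between the pads) lies 19 mm behind it; z points along the fingers, x is the direction in which the jaws open and shut, and the axes are right-handed (so a half turn about z gives the same grasp; the last joint's range is limited). The gripper opens to 85 mm and grips with 20 to 120 N. Pads are 22 mm wide; open, the fingers measure 114 mm over their backs; the gripper's body (76 mm by 85 mm) begins 54 mm behind the grasp point. The pads swing forward as they close: fully open they stand 13 mm farther back than shut.
Start: joints at [-73.969, 4.979, 10.078, 95.1, 0, 90], TCP at [0.152, -0.529, 0.231] pointing down, gripper open.
Joint ranges: [-179.16, 179.16], [-48.56, 103.87], [-65.8, 70.77], [-126.05, 130.52], [-82.76, 87.17], [-180, 180]. Speed limits (degrees/s): [127.2, 127.2, 147.25, 180, 180, 180].

### API

Orientations are given as [roll, pitch, yaw] about the fixed x, y, z axes, in that order (R = Rz(yaw) Ry(pitch) Rx(roll)).
In Python, from workcell import ctrl gives the robot as it stands. The module is installed in compiled form; this text tells all that it offers.
- The arm moves only by the tool carry_out, never from a script. Its arguments are lists of equal length, an entry for each row: "angular": the turn, a rotation vector about the tool's x, y, z in rad, a list of three; "slide": the shift along the tool's x, y, z in m, a list of three; "claw": the opening, from 0 (shut) to 1 (fully open). A call has 1 to 12 rows; each row shifts and turns the commanded pose from where the row before left it, along the tool's axes as they then stand; what a row does not reach is not made up. A row lasts 1/10 s, in which the tool goes at most 50 mm and 8.59 degrees, less where a joint would pass 70% of its speed; a pose out of reach is approached as far as the arm can. A call is refused whole if a number of a shift passes 0.05 or a number of a turn 0.15, either way. A call with a gripper value outside its range is refused whole. The fingers move at their own pace and stop on an object; "newtons" is the grip in N (left out, the last holds). Time passes only in rows, so rows that do not move let the fingers close. It gives the time, the measured TCP pose, the force and the opening at its end, in the units of the state.
- ctrl.state(): the state, without advancing time (a new reading comes with each control period).
- ctrl.camera(name): name is "side" or "top"; returns (picture, depth): 480x640x3 uint8, blue, green, red; 480x640 float32, m along the optical axis (not along the pixel's ray), 0 where there is no reading.
- ctrl.camera_model(name): a dict with "camera_matrix" (3x3 intrinsics, pixels), "view" (4x4, takes a point from world to camera coordinates). Camera axes: x right, y down, z forward; pixel columns grow to the right and rows downward; lengths in m; the calibration is good to about 2 mm. A picture is of the moment at which its call begins. camera_model takes no time and is no camera call.
- ctrl.close_job(): hands the job in, once; it reports no verdict.
Trained networks look in the newest picture that a camera, given by its name, has taken for a name from the list of things; names that differ only in an ending like _2 or _b are one class to them, and where a whole thing is asked for, a point or a joint stands for the part that bears it (a point fixed in the world has none). Each returns a list of dicts, best first, with "confidence" (0 to 1); they miss things now and then, are a little off and sometimes report something else, mostly with a low value. They report only what shows in the picture. A call takes as long as a camera call. They do not tell look-alikes from the thing itself.
- ctrl.boxes_of(camera, label): "bbox" ([centre column, centre row, width, height] as shares, 0 to 1, of the picture: columns of its width, rows of its height, round what is visible of it).
- ctrl.regions_of(camera, label): "region" (480x640 bool, what is visible of it) and "bbox" ([centre column, centre row, width, height] as shares, 0 to 1, of the picture: columns of its width, rows of its height, round what is visible of it).
- ctrl.pinpoint(camera, label): "position" ([column, row] as shares, 0 to 1, of the picture: columns of its width, rows of its height: a listed point, or the origin of a listed thing).
The state is a dict: "t": time; "joint_pos": joint angles; "qd": joint speeds; "tau": joint torques, N m; "eef_pos": TCP position; "eef_rot": TCP orientation; "ft_force": force on the tool from outside, world axes, zero at the start; "torque": the same for the moment, N m; "width": opening from 0.0 (shut) to 1.0 (fully open).
Only numpy, scipy, OpenCV 4.12 (cv2) and the standard library are available. Lean on these libraries where they do the work, as an engineer would, in place of code of your own. Each camera call takes 0.05 s, during which the arm holds its last target.

## Working session

There is one attempt and no reset: what is moved stays moved. The work goes in short steps, Python scripts to look and compute and a tool call to move; the robot and the scene stay as the last step left them, time stands still between calls to the robot, and variables do not carry over. Pictures are saved under pics/ and viewed, and the job is handed in when it is done.

Besides the shell and the picture viewer there is one more tool, called after "Call:" as a command line: name --argument value ..., lists and objects as JSON in quotes. carry_out: Moves the arm, as the interface text tells. Its arguments: {"type":"object","properties":{"angular":{"type":"array"},"slide":{"type":"array"},"claw":{"type":"array"},"newtons":{"type":"number"}},"required":["angular","slide","claw"]}

```bash
mkdir -p pics; cat > h.py <<'E'
import numpy as np, cv2
from workcell import ctrl
def shot(cam,name):
    p,d=ctrl.camera(cam); cv2.imwrite(f'pics/{name}.png',p); np.save(f'pics/{name}_d.npy',d); return p,d
def ray(cam,u,v):
    m=ctrl.camera_model(cam);K=np.array(m['camera_matrix']);V=np.array(m['view'])
    R=V[:3,:3];t=V[:3,3]; return -R.T@t, R.T@np.linalg.inv(K)@np.array([u,v,1.])
def atz(cam,u,v,z):
    o,d=ray(cam,u,v); return o+d*(z-o[2])/d[2]
def proj(cam,P):
    m=ctrl.camera_model(cam);K=np.array(m['camera_matrix']);V=np.array(m['view'])
    q=V[:3,:3]@np.asarray(P,float)+V[:3,3]; q=K@q; return q[:2]/q[2]
def cloud(cam,d):
    m=ctrl.camera_model(cam);K=np.array(m['camera_matrix']);V=np.array(m['view'])
    v,u=np.indices(d.shape); c=np.stack([(u-K[0,2])/K[0,0]*d,(v-K[1,2])/K[1,1]*d,d],-1)
    return (c-V[:3,3])@V[:3,:3]
E
python3 - <<'E'
from h import *
np.set_printoptions(precision=4,suppress=True)
print(ctrl.state())
for c in('top','side'):
    shot(c,c+'0'); m=ctrl.camera_model(c); print(c,m['camera_matrix'],m['view'])
E
```

```text
{'t': 0.0, 'joint_pos': array([-73.9682,   5.0114,  10.0344,  95.0988,  -0.0007,  90.0005]), 'qd': array([ 0.0469, -0.0304, -0.0169,  0.0053,  0.0132, -0.0309]), 'tau': array([ -0.0011, -52.0393,  46.4798,   0.0163,  -0.    ,  -0.    ]), 'eef_pos': array([ 0.1518, -0.5284,  0.2306]), 'eef_rot': array([179.9993,   0.0757, -73.9688]), 'ft_force': array([ 0.459 , -0.4846, -0.6904]), 'torque': array([ 0.0655,  0.0305, -0.0065]), 'width': 1.0010623716489446}
top [[490.3566   0.     323.3501]
 [  0.     490.3566 245.4219]
 [  0.       0.       1.    ]] [[-0.0244 -0.9997 -0.0054 -0.0035]
 [-0.9892  0.0249 -0.1443  0.5681]
 [ 0.1444  0.0018 -0.9895  0.8765]
 [ 0.      0.      0.      1.    ]]
side [[517.8716   0.     324.488 ]
 [  0.     517.8716 230.2937]
 [  0.       0.       1.    ]] [[-0.9506 -0.3103  0.0052  0.52  ]
 [-0.2406  0.7265 -0.6437  0.1892]
 [ 0.196  -0.6132 -0.7653  1.01  ]
 [ 0.      0.      0.      1.    ]]
```

View pics/top0.png

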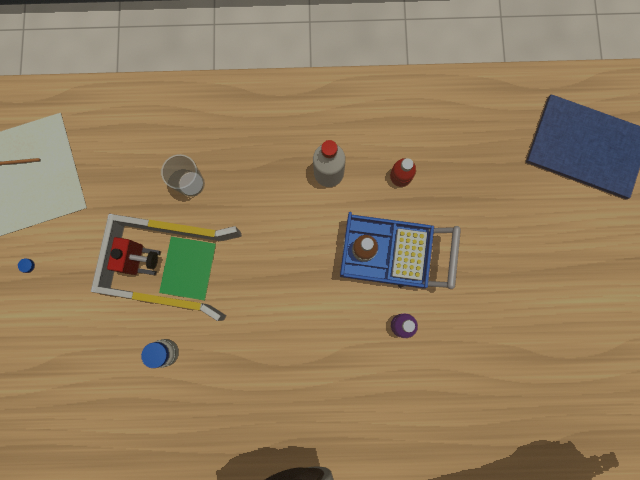

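View pics/side0.png

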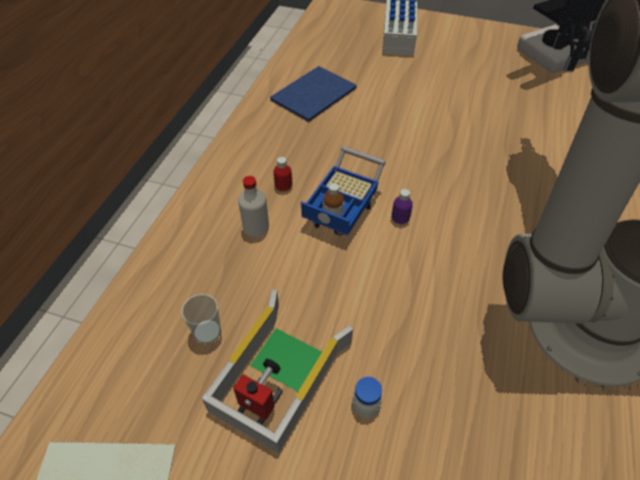

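The top view shows the caddy at about (388,251), nose to the left, with its bar at (455,257). The bay mouth is at about (222,275), with the rails running left to the buffer at (152,260). The side view agrees: bar (360,156), buffer (272,366). Next I measure from both views.

```bash
python3 - <<'E'
from h import *
np.set_printoptions(precision=4,suppress=True)
pts={}
for l in ['caddy','caddy_nose','caddy_handle','dock','buffer','reagent','beaker','cap_jar','wash_bottle','wheel_fl','wheel_fr','wheel_rl','wheel_rr']:
    for c in('top','side'):
        try:r=ctrl.pinpoint(c,l)
        except Exception as e: print(l,c,e);continue
        for k in r[:2]:
            p=np.array(k['position'])*[640,480]; print(l,c,p,round(k['confidence'],2))
        if r: pts[l,c]=np.array(r[0]['position'])*[640,480]
def tri(a,b):
    o1,d1=ray('top',*a);o2,d2=ray('side',*b)
    A=np.stack([d1,-d2],1);s=np.linalg.lstsq(A,o2-o1,rcond=None)[0]
    p,q=o1+s[0]*d1,o2+s[1]*d2; return (p+q)/2,np.linalg.norm(p-q)
for l in {k[0] for k in pts}:
    if (l,'top') in pts and (l,'side') in pts: print(l,*tri(pts[l,'top'],pts[l,'side']))
p=cv2.imread('pics/top0.png')
cv2.imwrite('pics/c1.png',cv2.resize(p[190:310,320:480],None,fx=5,fy=5,interpolation=cv2.INTER_CUBIC))
cv2.imwrite('pics/c2.png',cv2.resize(p[200:330,85:245],None,fx=5,fy=4.6,interpolation=cv2.INTER_CUBIC)[:600])
p=cv2.imread('pics/side0.png')
cv2.imwrite('pics/c3.png',cv2.resize(p[140:240,290:420],None,fx=6,fy=6,interpolation=cv2.INTER_CUBIC))
E
```

```text
caddy top [379.584 253.824] 0.91
caddy top [192.576 183.6  ] 0.56
caddy side [340.672 211.488] 0.73
caddy_nose top [342.784 244.32 ] 0.91
caddy_nose side [319.808 218.976] 0.87
caddy_handle top [453.312 258.096] 0.64
caddy_handle side [359.488 156.096] 0.6
dock top [217.088 272.208] 0.65
dock side [301.312 335.088] 0.94
buffer top it knows: beaker, caddy, caddy_handle, caddy_nose, cap_jar, dock, reagent, wash_bottle, wheel_fl, wheel_fr, wheel_rl, wheel_rr
buffer side it knows: beaker, caddy, caddy_handle, caddy_nose, cap_jar, dock, reagent, wash_bottle, wheel_fl, wheel_fr, wheel_rl, wheel_rr
reagent top [403.2   177.408] 0.64
reagent top [401.728 327.888] 0.62
reagent side [282.304 187.2  ] 0.88
reagent side [332.608 212.688] 0.79
beaker top [382.4   254.016] 0.7
beaker top [189.824 184.512] 0.61
beaker side [206.016 330.288] 0.81
cap_jar side [368.   404.88] 0.67
wash_bottle top [327.616 171.024] 0.79
wash_bottle side [255.488 226.08 ] 0.65
wash_bottle side [338.304 226.8  ] 0.65
wheel_fl side [338.368 229.008] 0.54
wheel_fr side [320.    223.488] 0.42
wheel_rl side [369.088 206.112] 0.38
wheel_rr top [364.416 249.216] 0.24
wheel_rr top [162.688 352.08 ] 0.16
reagent [ 0.7134 -0.1823 -0.0149] 0.004234158363496528
wash_bottle [ 0.7211 -0.0297  0.006 ] 0.0021136290946261256
dock [ 0.5291  0.1913 -0.0026] 0.0047897187421772425
beaker [ 0.7432 -0.0641 -0.4168] 0.3613129013009175
caddy_handle [ 0.5379 -0.2479  0.0804] 0.008975228106104259
caddy_nose [ 0.5708 -0.0527  0.0575] 0.008330348622643518
caddy [ 0.551  -0.1254  0.0138] 0.003684636986834777
```

```bash
python3 - <<'E'
from h import *
np.set_printoptions(precision=4,suppress=True)
d=np.load('pics/top0_d.npy'); P=cloud('top',d); img=cv2.imread('pics/top0.png'); hsv=cv2.cvtColor(img,cv2.COLOR_BGR2HSV)
def rows(n,m):
    q=P[m]; print(n,m.sum(),q.mean(0),q.min(0),q.max(0)); return q
H,S,V=[hsv[...,i] for i in range(3)]
roi=np.zeros(d.shape,bool); roi[190:310,320:480]=1
# tray
z=P[...,2]
bar=roi&(z>0.07)&(np.indices(d.shape)[1]>445); q=rows('bar',bar)
c=q.mean(0);u,s,vt=np.linalg.svd((q-c)[:,:2]);print('bar dir',vt[0])
blue=roi&(H>100)&(H<125)&(S>120)&(z>0.03); q=rows('tray',blue)
r=cv2.minAreaRect((q[:,:2]*1000).astype(np.float32));print(r)
yel=(H>20)&(H<32)&(S>200)&(z>0.03); 
roi2=np.zeros(d.shape,bool); roi2[200:330,85:245]=1
n,l=cv2.connectedComponents((yel&roi2).astype(np.uint8))
for i in range(1,n):
    m=l==i
    if m.sum()>60:
        q=rows('yel',m); print(cv2.minAreaRect((q[:,:2]*1000).astype(np.float32)))
g=roi2&(H>50)&(H<85)&(S>120); q=rows('green',g); print(cv2.minAreaRect((q[:,:2]*1000).astype(np.float32)))
E
```

```text
bar 571 [ 0.5327 -0.2372  0.123 ] [ 0.4353 -0.2617  0.074 ] [ 0.5903 -0.0192  0.9493]
bar dir [ 0.6148 -0.7887]
tray 2688 [ 0.5535 -0.1171  0.055 ] [ 0.4353 -0.2208  0.0346] [ 0.6215 -0.0192  0.9493]
((516.2119750976562, -120.500732421875), (172.98121643066406, 193.12509155273438), 80.45667266845703)
green 2547 [0.5359 0.2471 0.0064] [ 0.4353 -0.0192 -0.0044] [0.5981 0.3005 0.9493]
((515.1307373046875, 132.1232147216797), (326.732421875, 110.2922134399414), 79.45958709716797)
```

```bash
cat > m.py <<'E'
from h import *
np.set_printoptions(precision=4,suppress=True)
import sys
def meas(name,caddy=True,dock=True,cx=None):
    d=np.load(f'pics/{name}_d.npy'); P=cloud('top',d); img=cv2.imread(f'pics/{name}.png'); hsv=cv2.cvtColor(img,cv2.COLOR_BGR2HSV)
    H,S,V=[hsv[...,i].astype(int) for i in range(3)]
    z=np.where(d>0,P[...,2],-1)
    def rect(n,m):
        m=cv2.morphologyEx(m.astype(np.uint8),cv2.MORPH_OPEN,np.ones((2,2)))>0
        q=P[m]
        if len(q)<20: print(n,'few',len(q));return None
        r=cv2.minAreaRect((q[:,:2]*1000).astype(np.float32)); print(n,len(q),'c',np.array(r[0]),'size',np.array(r[1]),'ang',r[2],'z',np.median(q[:,2])); return q,r
    W=(P[...,0]>.4)&(P[...,0]<.66)
    if dock:
        yel=(H>20)&(H<34)&(S>190)&(z>0.04)&(z<.07)&W&(P[...,1]>.1)
        n,l=cv2.connectedComponents(yel.astype(np.uint8))
        for i in range(1,n):
            if (l==i).sum()>60: rect('yel',l==i)
        rect('green',(H>45)&(H<85)&(S>120)&(z<.02)&(z>-.02)&W&(P[...,1]>.1))
        rect('dock-hi',(z>.05)&(z<.12)&W&(P[...,1]>.15)&(S<60))
        rect('black',(z>.05)&(z<.12)&(V<50)&W&(P[...,1]>.15))
    if caddy:
        W2=(P[...,0]>.42)&(P[...,0]<.68)&(P[...,1]<.13)&(P[...,1]>-.4)
        rect('tray',(H>100)&(H<125)&(S>120)&(z>0.048)&(z<.095)&W2)
        r=rect('bar',(S<70)&(z>.07)&(z<.1)&W2&(P[...,1]<-.2))
if __name__=='__main__': meas(sys.argv[1])
E
python3 m.py top0
```

```text
yel 45 c [478.42   308.0379] size [33.9102  8.2794] ang 78.22201538085938 z 0.056786109949376364
green 2533 c [513.0111 130.9034] size [323.9483 110.042 ] ang 79.22972106933594 z 0.0019501185034596635
dock-hi 1443 c [523.2602 191.7125] size [452.0475 174.3793] ang 75.82258605957031 z 0.055703036813998595
black 243 c [505.9597 165.1732] size [393.7136  30.2817] ang 73.43582153320312 z 0.07653956498126956
tray 1150 c [ 514.2225 -127.2261] size [187.6387 190.7124] ang 80.67657470703125 z 0.05991970191585604
bar 588 c [ 483.0502 -176.7688] size [102.5602 312.9005] ang 34.99810791015625 z 0.0905640649857495
```

View pics/c1.png

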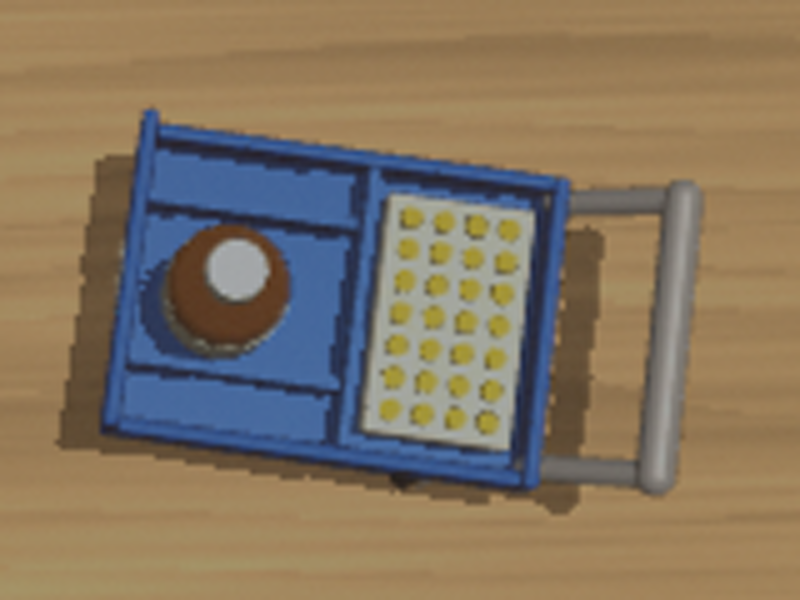

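View pics/c2.png

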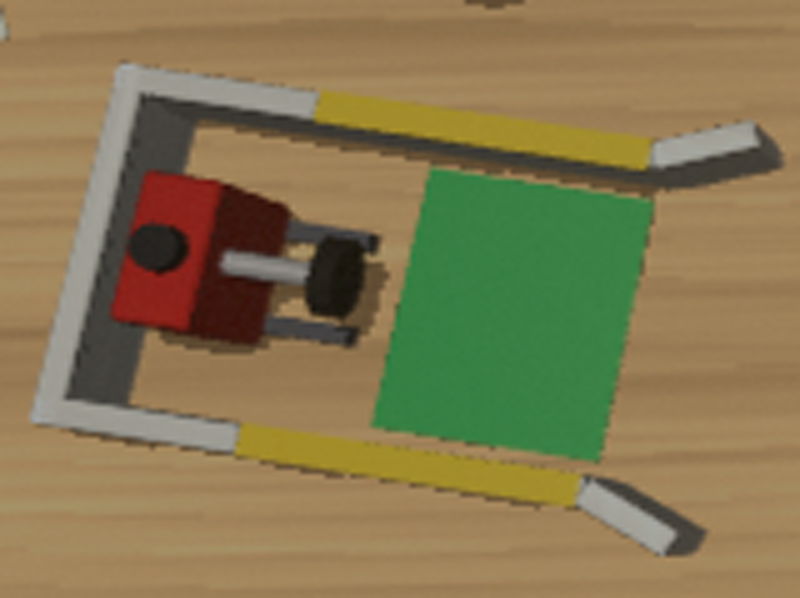

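View pics/c3.png

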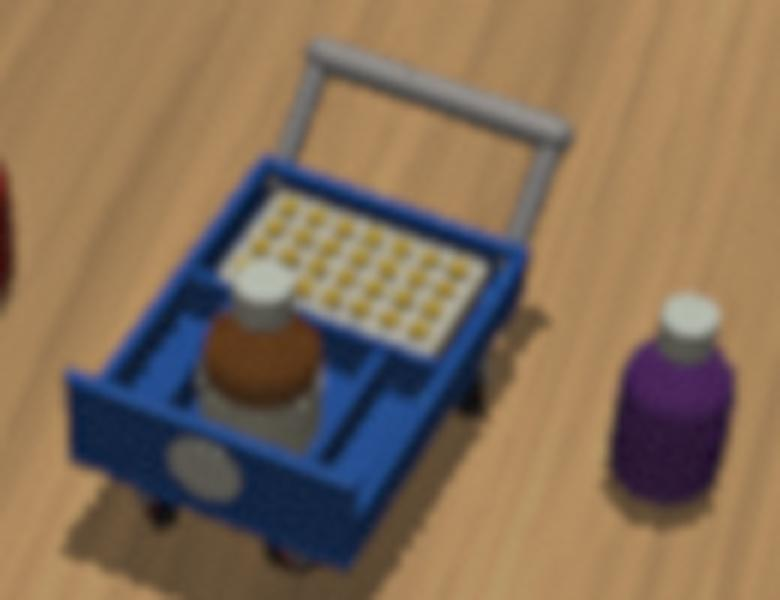

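```bash
python3 - <<'E'
from h import *
np.set_printoptions(precision=4,suppress=True)
print('cam',ray('top',0,0)[0],ray('side',0,0)[0])
a=lambda u,v,z: atz('top',320+(u+.5)/5-.5,190+(v+.5)/5-.5,z)
s=lambda u,v,z: atz('side',290+(u+.5)/6-.5,140+(v+.5)/6-.5,z)
b=lambda u,v,z: atz('top',85+(u+.5)/5-.5,200+(v+.5)/4.6-.5,z)
yaw=lambda v:np.degrees(np.arctan2(v[1],v[0]))
be=[a(684,190,.087),a(657,483,.087)]; print('bar',be,sum(be)/2,np.linalg.norm(be[0]-be[1]),'yaw',yaw(be[1]-be[0])+0)
bs=[s(318,52,.087),s(562,133,.087)]; print('bar side',bs,sum(bs)/2,yaw(bs[1]-bs[0]))
n=[a(150,115,.082),a(108,430,.082)]; print('nose',n,sum(n)/2,np.linalg.norm(n[0]-n[1]),yaw(n[1]-n[0]))
ns=[s(70,375,.082),s(362,495,.082)];print('nose side',sum(ns)/2,np.linalg.norm(ns[0]-ns[1]),yaw(ns[1]-ns[0]))
r=[a(567,180,.06),a(530,488,.06)]; print('rear',r,sum(r)/2,np.linalg.norm(r[0]-r[1]),yaw(r[1]-r[0]))
print('axis yaw', yaw(sum(n)/2-sum(be)/2), yaw(sum(n)/2-sum(r)/2))
ur=[b(650,168,.055),b(315,121,.055)]; lr=[b(583,478,.055),b(242,425,.055)]
uo=[b(655,142,.055),b(318,91,.055)];lo=[b(575,507,.055),b(235,456,.055)]
for q in(ur,lr,uo,lo): print(q,yaw(q[1]-q[0]))
print('dock mid',(ur[0]+lr[0])/2,'w',np.linalg.norm(ur[0]-lr[0]),'ang across',yaw(ur[0]-lr[0])+90)
print('buffer disc',b(335,277,.062), b(318,278,.078))
E
```

```text
cam [ 0.4353 -0.0192  0.9493] [0.3419 0.6432 0.892 ]
bar [array([ 0.5873, -0.2557,  0.087 ]), array([ 0.4833, -0.2396,  0.087 ])] [ 0.5353 -0.2476  0.087 ] 0.1052494851282653 yaw 171.2136847615454
bar side [array([ 0.5858, -0.2541,  0.087 ]), array([ 0.484 , -0.2389,  0.087 ])] [ 0.5349 -0.2465  0.087 ] 171.5071872361039
nose [array([ 0.6205, -0.0664,  0.082 ]), array([ 0.5071, -0.0479,  0.082 ])] [ 0.5638 -0.0572  0.082 ] 0.11494386290180583 170.7254900708668
nose side [ 0.5636 -0.0544  0.082 ] 0.1168883579354807 169.3040902944125
rear [array([ 0.5969, -0.2203,  0.06  ]), array([ 0.4841, -0.2005,  0.06  ])] [ 0.5405 -0.2104  0.06  ] 0.11448907003751808 170.05623884648895
axis yaw 81.48637443948749 81.3543140470885
[array([0.5883, 0.1832, 0.055 ]), array([0.6107, 0.3079, 0.055 ])] 79.82117173829378
[array([0.4649, 0.2066, 0.055 ]), array([0.4888, 0.3312, 0.055 ])] 79.13636619110774
[array([0.5988, 0.1814, 0.055 ]), array([0.623 , 0.3071, 0.055 ])] 79.13026827214557
[array([0.4536, 0.2093, 0.055 ]), array([0.4767, 0.3334, 0.055 ])] 79.4800157178874
dock mid [0.5266 0.1949 0.055 ] w 0.12554279135151103 ang across 79.2650284580044
buffer disc [0.5461 0.2963 0.062 ] [0.5439 0.2967 0.078 ]
```

Candidates: there is one caddy only, at (388,251), with its bar at (455,257). The amber bottle in its pocket at (366,247) is the reagent; the red one at (403,172) and the purple one at (404,326) are look-alikes. The crop confirms this.

Measured positions:

| Item | Position | Yaw | Check |
|---|---|---|---|
| Bar | (0.535, -0.247, 0.085) | caddy 81° | both views agree within 1 mm |
| Bay | (0.527, 0.195) | 79.4° | rails 125.5 mm apart against 124 given |

The nose is about 83 mm to the right of the bay's centre line.

First I turn the wrist to yaw 81.

Call:
carry_out --angular '[[0,0,-0.14],[0,0,-0.14],[0,0,-0.14],[0,0,-0.14],[0,0,-0.14],[0,0,-0.14],[0,0,-0.14],[0,0,-0.14],[0,0,-0.14],[0,0,-0.14]]' --slide '[[0,0,0],[0,0,0],[0,0,0],[0,0,0],[0,0,0],[0,0,0],[0,0,0],[0,0,0],[0,0,0],[0,0,0]]' --claw '[0.45,0.45,0.45,0.45,0.45,0.45,0.45,0.45,0.45,0.45]' --newtons 30

```text
t: 2.3
eef_pos: [0.1519, -0.5286, 0.2312]
eef_rot: [-180.0, 0.0, 6.6]
ft_force: [-0.3, -0.5, -0.7]
width: 0.448
```

Call:
carry_out --angular '[[0,0,-0.13],[0,0,-0.13],[0,0,-0.13],[0,0,-0.13],[0,0,-0.13],[0,0,-0.13],[0,0,-0.13],[0,0,-0.13],[0,0,-0.13],[0,0,-0.13],[0,0,0]]' --slide '[[0,0,0],[0,0,0],[0,0,0],[0,0,0],[0,0,0],[0,0,0],[0,0,0],[0,0,0],[0,0,0],[0,0,0],[0,0,0]]' --claw '[0.45,0.45,0.45,0.45,0.45,0.45,0.45,0.45,0.45,0.45,0.45]'

```text
t: 3.4
eef_pos: [0.1519, -0.5286, 0.2313]
eef_rot: [180.0, -0.0, 80.8]
ft_force: [-0.2, -0.0, 0.4]
width: 0.454
```

```bash
cat > go.py <<'E'
from h import *
np.set_printoptions(precision=4,suppress=True)
from scipy.spatial.transform import Rotation as Ro
def to(x,y,z,yaw):
    s=ctrl.state(); R=Ro.from_euler('xyz',s['eef_rot'],degrees=True)
    T=Ro.from_euler('xyz',[180,0,yaw],degrees=True)
    print('t',s['t'],s['eef_pos'],s['eef_rot'],'f',s['ft_force'],s['torque'],'w',s['width'],'j',s['joint_pos'])
    print('slide',R.inv().apply(np.array([x,y,z])-s['eef_pos']),'turn',(R.inv()*T).as_rotvec())
if __name__=='__main__':
    import sys; to(*map(float,sys.argv[1:5]))
E
python3 go.py .535 -.247 .15 81
```

```text
t 3.4 [ 0.1519 -0.5286  0.2313] [179.999   -0.0005  80.8397] f [-0.2031 -0.0199  0.3515] [ 0.0408 -0.0473  0.0225] w 0.45390920716134847 j [-73.9683   4.9794  10.0776  95.0982   0.0012 -64.808 ]
slide [0.339  0.3334 0.0813] turn [ 0.     -0.     -0.0028]
```

Call:
carry_out --angular '[[0,0,0],[0,0,0],[0,0,0],[0,0,0],[0,0,0],[0,0,0],[0,0,0],[0,0,0],[0,0,0],[0,0,0],[0,0,0],[0,0,0]]' --slide '[[0.034,0.033,0],[0.034,0.033,0],[0.034,0.033,0],[0.034,0.033,0],[0.034,0.033,0],[0.034,0.034,0],[0.034,0.034,0],[0.034,0.034,0],[0.034,0.034,0],[0.033,0.033,0.03],[0,0,0.03],[0,0,0]]' --claw '[0.45,0.45,0.45,0.45,0.45,0.45,0.45,0.45,0.45,0.45,0.45,0.45]'

```text
t: 4.6
eef_pos: [0.5315, -0.2488, 0.1698]
eef_rot: [-179.6, -0.1, 80.7]
ft_force: [-0.1, 0.4, -0.3]
width: 0.449
```

```bash
python3 go.py .535 -.247 .067 81; python3 - <<'E'
from h import *
p,d=shot('top','top1');q,d=shot('side','side1')
cv2.imwrite('pics/s1.png',np.hstack([cv2.resize(p[190:310,320:480],(400,300)),cv2.resize(q[90:240,260:460],(400,300))]))
E
```

```text
t 4.6 [ 0.5315 -0.2488  0.1698] [-179.6104   -0.1063   80.6534] f [-0.0553  0.4339 -0.2764] [-0.0426  0.027   0.0416] w 0.44911278681372474 j [-25.0811   9.6547   8.4175  89.1667  -0.0033 -15.7348]
slide [0.0021 0.0038 0.1027] turn [-0.0068 -0.0019 -0.006 ]
```

View pics/s1.png

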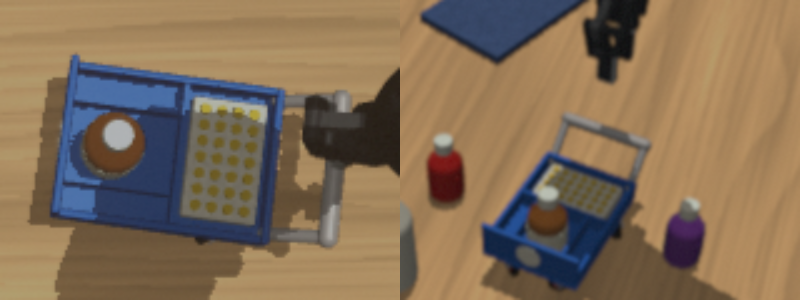

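The open fingers hover over the bar (left half at (335,130), right half at (610,60)), offset only by parallax. I read the settled state and go down.

```bash
python3 go.py .535 -.247 .067 81
```

```text
t 4.7 [ 0.5319 -0.2506  0.1747] [-179.949    -0.0052   80.5999] f [-0.5972 -0.4128  0.5924] [ 0.009   0.0375 -0.0598] w 0.4508147066185419 j [-25.2217   9.4743   8.7557  89.3318  -0.0089 -15.8216]
slide [0.004  0.0026 0.1077] turn [-0.0009 -0.0001 -0.007 ]
```

Call:
carry_out --angular '[[0,0,-0.007],[0,0,0],[0,0,0],[0,0,0],[0,0,0],[0,0,0],[0,0,0],[0,0,0]]' --slide '[[0.004,0.003,0.01],[0,0,0.02],[0,0,0.02],[0,0,0.02],[0,0,0.02],[0,0,0.015],[0,0,0],[0,0,0]]' --claw '[0.45,0.45,0.45,0.45,0.45,0.45,0.45,0.45]'

```text
t: 5.5
eef_pos: [0.5362, -0.2474, 0.0702]
eef_rot: [179.9, 0.0, 81.1]
ft_force: [-0.7, -0.1, 0.3]
width: 0.451
```

```bash
python3 go.py .535 -.247 .067 81; python3 - <<'E'
from h import *
p,d=shot('top','top2');q,d=shot('side','side2')
cv2.imwrite('pics/s2.png',np.hstack([cv2.resize(p[190:310,320:480],(400,300)),cv2.resize(q[110:230,290:450],(400,300))]))
E
```

```text
t 5.5 [ 0.5362 -0.2474  0.0702] [179.9472   0.0155  81.0926] f [-0.6583 -0.0953  0.3339] [-0.0188  0.0094 -0.0081] w 0.45120956915257177 j [-24.773   10.3287  -1.8105  77.8057  -0.0004 -15.8655]
slide [ 0.0003 -0.0012  0.0032] turn [0.0009 0.0003 0.0016]
```

View pics/s2.png

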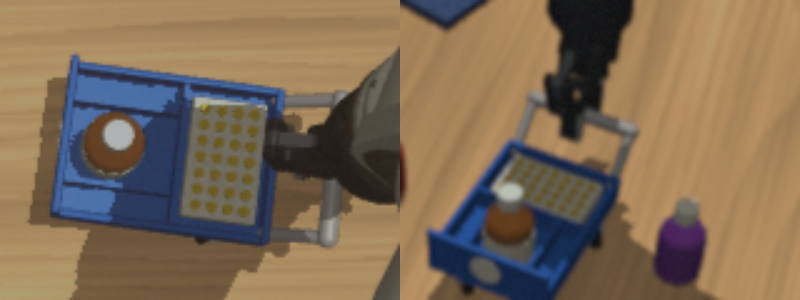

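The fingers straddle the bar at mid-length with no contact force. Closing.

Call:
carry_out --angular '[[0,0,0],[0,0,0],[0,0,0],[0,0,0],[0,0,0],[0,0,0],[0,0,0],[0,0,0]]' --slide '[[0,-0.001,0.003],[0,0,0],[0,0,0],[0,0,0],[0,0,0],[0,0,0],[0,0,0],[0,0,0]]' --claw '[0.4,0.3,0.2,0.1,0,0,0,0]' --newtons 35

```text
t: 6.4
eef_pos: [0.5351, -0.247, 0.0664]
eef_rot: [180.0, 0.0, 81.1]
ft_force: [0.3, -0.0, 1.7]
width: 0.149
```

```bash
python3 go.py .535 -.247 .067 81; python3 - <<'E'
from h import *
p,d=shot('top','top3');q,d=shot('side','side3')
cv2.imwrite('pics/s3.png',np.hstack([cv2.resize(p[190:310,320:480],(400,300)),cv2.resize(q[110:230,290:450],(400,300))]))
cv2.imwrite('pics/c3.png',cv2.resize(p[190:310,320:480],None,fx=5,fy=5,interpolation=cv2.INTER_CUBIC))
E
```

```text
t 6.4 [ 0.5351 -0.247   0.0664] [179.9817   0.0055  81.1298] f [ 0.3183 -0.0321  1.6895] [ 0.006  -0.0675 -0.0568] w 0.14867387280129768 j [-24.7738  10.2841  -2.2841  77.4127  -0.0002 -15.9035]
slide [-0.0001 -0.0001 -0.0006] turn [0.0003 0.0001 0.0023]
```

View pics/c3.png

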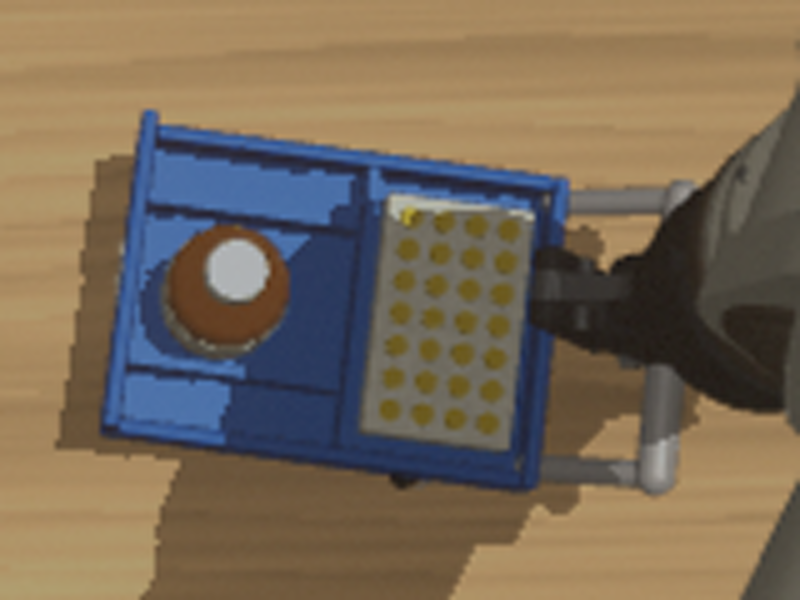

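View pics/s3.png

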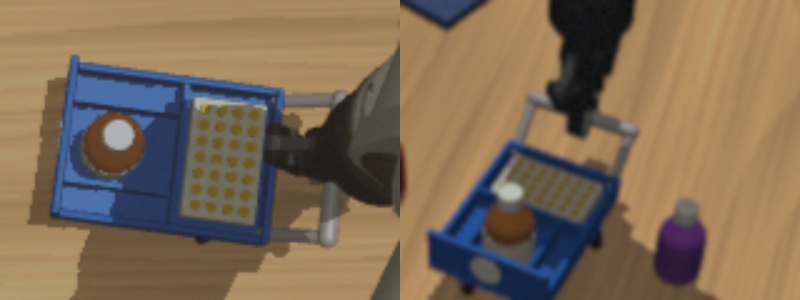

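Gripped: the opening of 0.149 is about the bar's 14 mm. Plan:
1. Pivot about the handle by about 19° left, to 21° off the bay axis.
2. Push straight about 90 mm so the castors trail.
3. Arc back to square before the mouth.

Call:
carry_out --angular '[[0,0,-0.014],[0,0,-0.014],[0,0,-0.014],[0,0,-0.014],[0,0,-0.014],[0,0,-0.014],[0,0,-0.014],[0,0,-0.014],[0,0,-0.014],[0,0,-0.014],[0,0,-0.014],[0,0,-0.014]]' --slide '[[0,0,0],[0,0,0],[0,0,0],[0,0,0],[0,0,0],[0,0,0],[0,0,0],[0,0,0],[0,0,0],[0,0,0],[0,0,0],[0,0,0]]' --claw '[0,0,0,0,0,0,0,0,0,0,0,0]'

```text
t: 7.7
eef_pos: [0.535, -0.2469, 0.0663]
eef_rot: [180.0, 0.0, 90.8]
ft_force: [0.6, -0.2, 3.0]
width: 0.149
```

Call:
carry_out --angular '[[0,0,-0.014],[0,0,-0.014],[0,0,-0.014],[0,0,-0.014],[0,0,-0.014],[0,0,-0.014],[0,0,-0.014],[0,0,-0.014],[0,0,-0.014],[0,0,-0.014],[0,0,-0.014],[0,0,-0.008]]' --slide '[[0,0,0],[0,0,0],[0,0,0],[0,0,0],[0,0,0],[0,0,0],[0,0,0],[0,0,0],[0,0,0],[0,0,0],[0,0,0],[0,0,0]]' --claw '[0,0,0,0,0,0,0,0,0,0,0,0]'

```text
t: 8.9
eef_pos: [0.535, -0.2469, 0.0663]
eef_rot: [180.0, 0.0, 100.1]
ft_force: [-0.2, 0.1, 3.6]
width: 0.151
```

```bash
python3 go.py .535 -.247 .067 100; python3 - <<'E'
from h import *
p,d=shot('top','top4');q,d=shot('side','side4')
cv2.imwrite('pics/s4.png',np.hstack([cv2.resize(p[190:310,300:460],(400,300)),cv2.resize(q[110:230,290:450],(400,300))]))
cv2.imwrite('pics/c4.png',cv2.resize(p[190:310,320:480],None,fx=5,fy=5,interpolation=cv2.INTER_CUBIC))
E
```

```text
t 8.9 [ 0.535  -0.2469  0.0663] [179.9995   0.0021 100.0922] f [-0.2135  0.0572  3.6443] [-0.0119 -0.1727 -0.1047] w 0.1507136985872978 j [-24.7755  10.2877  -2.294   77.4167  -0.0014 -34.8677]
slide [-0.0001 -0.     -0.0007] turn [0.     0.     0.0016]
```

View pics/c4.png

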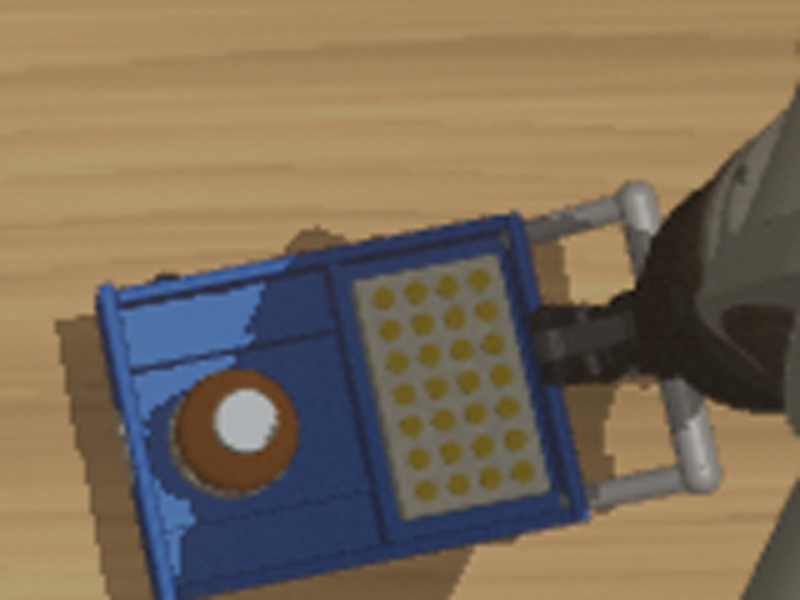

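View pics/s4.png

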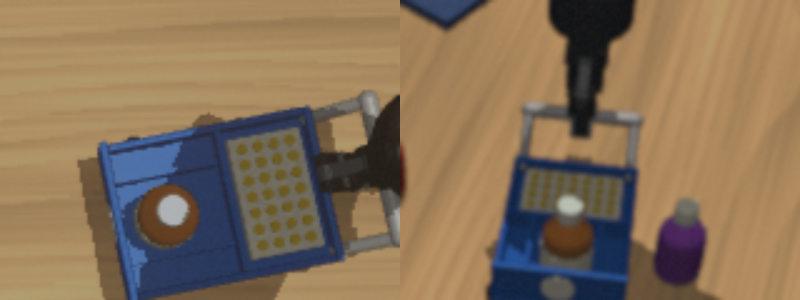

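The caddy followed the grip to yaw 100°, with the bottle upright and the purple bottle clear on the right. Now the straight push.

Call:
carry_out --angular '[[0,0,0],[0,0,0],[0,0,0],[0,0,0],[0,0,0],[0,0,0],[0,0,0],[0,0,0],[0,0,0],[0,0,0],[0,0,0],[0,0,0]]' --slide '[[0.003,0,0],[0.004,0,0],[0.004,0,0],[0.004,0,0],[0.004,0,0],[0.004,0,0],[0.004,0,0],[0.004,0,0],[0.004,0,0],[0.004,0,0],[0.004,0,0],[0.004,0,0]]' --claw '[0,0,0,0,0,0,0,0,0,0,0,0]'

```text
t: 10.2
eef_pos: [0.5267, -0.2003, 0.0663]
eef_rot: [-180.0, 0.0, 100.0]
ft_force: [-0.6, -1.1, 5.1]
width: 0.146
```

Call:
carry_out --angular '[[0,0,0],[0,0,0],[0,0,0],[0,0,0],[0,0,0],[0,0,0],[0,0,0],[0,0,0],[0,0,0],[0,0,0],[0,0,0],[0,0,0]]' --slide '[[0.004,0,0],[0.004,0,0],[0.004,0,0],[0.004,0,0],[0.004,0,0],[0.004,0,0],[0.004,0,0],[0.004,0,0],[0.004,0,0],[0.003,0,0],[0,0,0],[0,0,0]]' --claw '[0,0,0,0,0,0,0,0,0,0,0,0]'

```text
t: 11.4
eef_pos: [0.5198, -0.1616, 0.0662]
eef_rot: [-180.0, -0.0, 100.1]
ft_force: [-0.9, 1.3, 5.6]
width: 0.153
```

```bash
python3 go.py .535 -.247 .067 100; python3 - <<'E'
from h import *
p,d=shot('top','top5');q,d=shot('side','side5')
cv2.imwrite('pics/c5.png',cv2.resize(p[190:310,270:430],None,fx=5,fy=5,interpolation=cv2.INTER_CUBIC))
cv2.imwrite('pics/s5.png',cv2.resize(q[130:270,270:430],None,fx=4,fy=4,interpolation=cv2.INTER_CUBIC))
E
```

```text
t 11.4 [ 0.5198 -0.1616  0.0662] [-179.9828   -0.0431  100.0608] f [-0.9139  1.3212  5.6398] [0.1102 0.1907 0.0176] w 0.15321684803499575 j [-17.2907   4.2666  -8.9444  76.824    0.0304 -27.3516]
slide [-0.0867  0.0001 -0.0009] turn [-0.0003 -0.0008  0.0011]
```

View pics/c5.png

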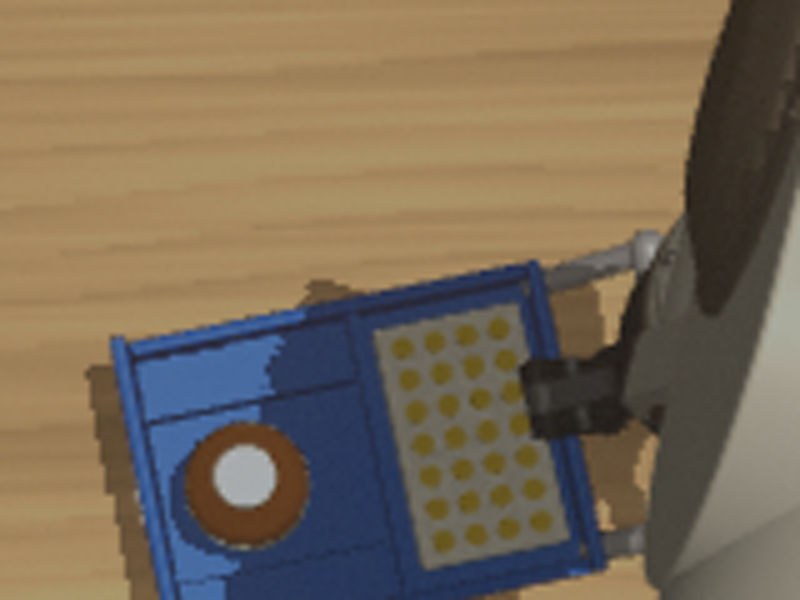

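View pics/s5.png

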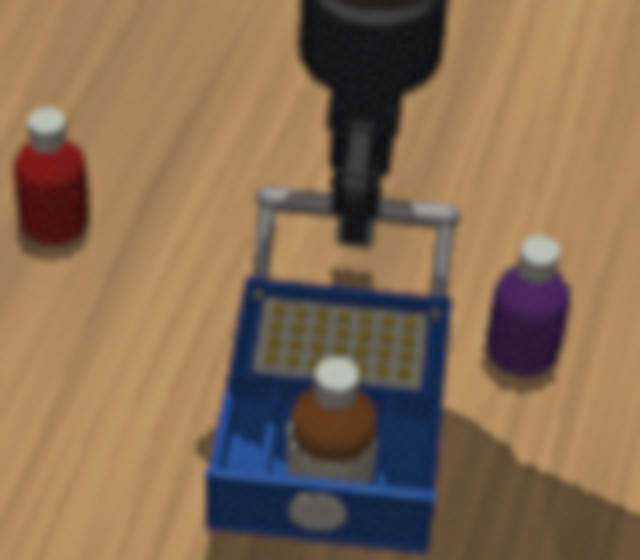

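Pushed about 87 mm straight; the bottle is standing and the caddy is aligned with the gripper. No castors stick out at the sides any more. I'll relieve the down-press by 0.5 mm, then start the arc.

Call:
carry_out --angular '[[0,0,0],[0,0,0],[0,0,0]]' --slide '[[0,0,-0.0005],[0.004,0,0],[0.004,0,0]]' --claw '[0,0,0]'

```text
t: 11.8
eef_pos: [0.5183, -0.154, 0.0665]
eef_rot: [-180.0, -0.0, 100.0]
ft_force: [-0.0, -0.2, 1.8]
width: 0.147
```

```bash
cat > dk.py <<'E'
from h import *
D=np.array([.5266,.1949]); TH=79.4
def rel():
    s=ctrl.state(); v=s['eef_pos'][:2]-D; a=np.radians(TH); e=np.array([np.cos(a),np.sin(a)]); l=np.array([-e[1],e[0]])
    r=s['eef_rot'][2]-TH; h=np.array([v@e,v@l]); c=np.array([np.cos(np.radians(r)),np.sin(np.radians(r))])
    fx=s['ft_force'][:2]@e
    print('t %.2f rel yaw %.2f handle %s origin %s nose %s z %.4f F %s Fx %.1f w %.3f'%(s['t'],r,np.round(h,4),np.round(h+.115*c,4),np.round(h+.195*c,4),s['eef_pos'][2],np.round(s['ft_force'],1),fx,s['width']))
if __name__=='__main__': rel()
E
python3 dk.py
```

```text
t 11.80 rel yaw 20.63 handle [-0.3445 -0.0561] origin [-0.2368 -0.0155] nose [-0.162   0.0126] z 0.0665 F [-0.  -0.2  1.8] Fx -0.2 w 0.147
```

Call:
carry_out --angular '[[0,0,0.015],[0,0,0.015],[0,0,0.015],[0,0,0.015],[0,0,0.015],[0,0,0.015],[0,0,0.015],[0,0,0.015],[0,0,0.015],[0,0,0.015],[0,0,0.015],[0,0,0.015]]' --slide '[[0.0036,-0.0017,0],[0.0036,-0.0017,0],[0.0036,-0.0017,0],[0.0036,-0.0017,0],[0.0036,-0.0017,0],[0.0036,-0.0017,0],[0.0036,-0.0017,0],[0.0036,-0.0017,0],[0.0036,-0.0017,0],[0.0036,-0.0017,0],[0.0036,-0.0017,0],[0.0036,-0.0017,0]]' --claw '[0,0,0,0,0,0,0,0,0,0,0,0]'

```text
t: 13.0
eef_pos: [0.4941, -0.113, 0.0667]
eef_rot: [-180.0, -0.0, 89.7]
ft_force: [-0.3, -0.7, -1.1]
width: 0.15
```

Call:
carry_out --angular '[[0,0,0.015],[0,0,0.015],[0,0,0.015],[0,0,0.015],[0,0,0.015],[0,0,0.015],[0,0,0.015],[0,0,0.015],[0,0,0.015],[0,0,0.015],[0,0,0.015],[0,0,0.015]]' --slide '[[0.0036,-0.0017,0],[0.0036,-0.0017,0],[0.0036,-0.0017,0],[0.0036,-0.0017,0],[0.0036,-0.0017,0],[0.0036,-0.0017,0],[0.0036,-0.0017,0],[0.0036,-0.0017,0],[0.0036,-0.0017,0],[0.0036,-0.0017,0],[0.0036,-0.0017,0],[0.0036,-0.0017,0]]' --claw '[0,0,0,0,0,0,0,0,0,0,0,0]'

```text
t: 14.2
eef_pos: [0.4777, -0.0682, 0.0667]
eef_rot: [-180.0, -0.0, 79.3]
ft_force: [-0.8, -0.1, -1.3]
width: 0.148
```

```bash
python3 dk.py; python3 - <<'E'
from h import *
p,d=shot('top','top6');q,d=shot('side','side6')
cv2.imwrite('pics/c6.png',cv2.resize(p[190:340,90:350],None,fx=3,fy=3,interpolation=cv2.INTER_CUBIC))
cv2.imwrite('pics/s6.png',cv2.resize(q[160:360,230:430],None,fx=3,fy=3,interpolation=cv2.INTER_CUBIC))
E
```

```text
t 14.20 rel yaw -0.06 handle [-0.2676 -0.0003] origin [-0.1526 -0.0005] nose [-0.0726 -0.0005] z 0.0667 F [-0.8 -0.1 -1.3] Fx -0.3 w 0.148
```

View pics/c6.png

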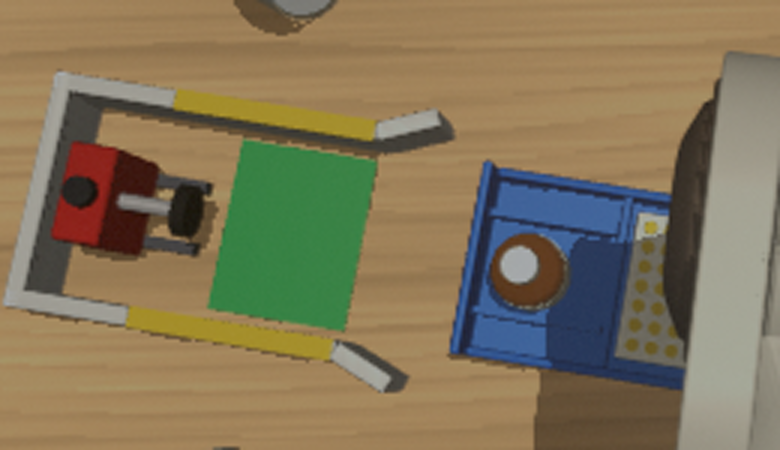

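View pics/s6.png

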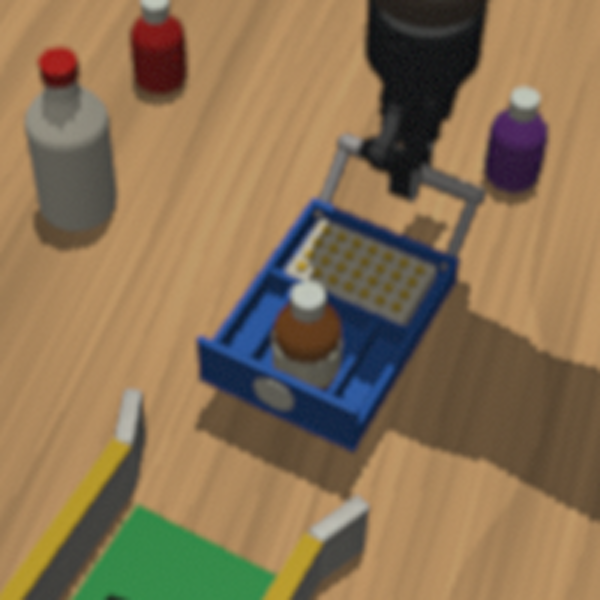

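The caddy is square in front of the mouth (top crop: nose panel from (487,165) to (453,355), lead-ins at (440,118) and (388,385)). I check the lateral fit from both views.

```bash
python3 - <<'E'
from h import *
np.set_printoptions(precision=4,suppress=True)
D=np.array([.5266,.1949]);a=np.radians(79.4);e=np.array([np.cos(a),np.sin(a)]);l=np.array([-e[1],e[0]])
t=lambda u,v,z: atz('top',90+(u+.5)/3-.5,190+(v+.5)/3-.5,z)[:2]-D
s=lambda u,v,z: atz('side',230+(u+.5)/3-.5,160+(v+.5)/3-.5,z)[:2]-D
def pr(n,p): print(n,p@e,p@l)
for n,p in [('nR',t(487,165,.082)),('nL',t(453,354,.082)),('railR in mouth',t(377,139,.055)),('railR in far',t(176,108,.055)),('railL in mouth',t(333,342,.055)),('railL far',t(130,308,.055)),
 ('s nR',s(200,341,.082)),('s nL',s(355,411,.082)),('s disc',s(275,394,.062)),('s railR outer mouth',s(122,441,.055)),('s railL mouth in',s(316,538,.055))]: pr(n,p)
# line-fit rails using yellow
img=cv2.imread('pics/top6.png');hsv=cv2.cvtColor(img,cv2.COLOR_BGR2HSV)
m=((hsv[...,0]>20)&(hsv[...,0]<34)&(hsv[...,1]>150)&(hsv[...,2]>120)).astype(np.uint8)
m[:, 240:]=0; m[:190]=0;m[340:]=0
n,lab,st,_=cv2.connectedComponentsWithStats(m)
for i in range(1,n):
    if st[i,4]>100:
        v,u=np.where(lab==i); P=np.array([atz('top',x,y,.055)[:2]-D for x,y in zip(u,v)])
        r=cv2.minAreaRect((P*1000).astype(np.float32)); ce=P.mean(0); w=np.linalg.svd(P-ce)[2][0]
        print('yel',st[i,4],'along',(P@e).min(),(P@e).max(),'lat',ce@l,'ang',np.degrees(np.arctan2(w[1],w[0]))%180,r[1])
for c in('top','side'):
    for L in('caddy_nose','dock','caddy'):
        for k in ctrl.pinpoint(c,L)[:1]:
            p=np.array(k['position'])*[640,480]; q=atz(c,*p,{'caddy_nose':.062,'dock':0,'caddy':0}[L])[:2]-D; pr((c,L,k['confidence']),q)
E
```

```text
nR -0.07613092924597736 -0.054808231806133215
nL -0.0766715083511875 0.05840650843994173
railR in mouth -0.0014569570315117548 -0.06322248374282292
railR in far 0.1252915076804479 -0.06250712252372893
railL in mouth 0.0010386758677680432 0.06318739592942502
railL far 0.12688851709107574 0.06278442555056453
s nR -0.07285630969099764 -0.05479721281440315
s nL -0.0736483014306167 0.055513762761919064
s disc -0.07231849162499364 4.504587911282345e-05
s railR outer mouth 0.000514910247285178 -0.0691327045892174
s railL mouth in 0.0015291822299812153 0.0688422132835919
yel 462 along 0.002422030041305495 0.12696733042694142 lat -0.06835705804784854 ang 79.39240845559591 (124.5454330444336, 12.936044692993164)
yel 505 along 0.0021455721202350434 0.12725655863134777 lat 0.06796513455622454 ang 79.26297507517315 (125.117919921875, 13.24510383605957)
('top', 'caddy_nose', 0.96) -0.06837418631240465 0.004026805650073381
('top', 'dock', 0.72) -0.0053380143853512625 -0.002075556525380992
('top', 'caddy', 0.56) -0.14459838823710372 0.006535477516063109
('side', 'caddy_nose', 0.74) -0.06474438313246557 -0.00436507650959375
('side', 'dock', 0.75) -0.0032482244870409567 -0.0014139821463992552
('side', 'caddy', 0.93) -0.15536058335600872 0.00022325588636617444
```

Both views put the rails centred within 0.5 mm, and the caddy 0.5–2 mm left of centre and square. I trim 1 mm to the right and drive in.

Call:
carry_out --angular '[[0,0,0],[0,0,0],[0,0,0],[0,0,0],[0,0,0],[0,0,0],[0,0,0],[0,0,0],[0,0,0],[0,0,0],[0,0,0],[0,0,0]]' --slide '[[0.005,0.0002,0],[0.005,0.0002,0],[0.005,0.0002,0],[0.005,0.0002,0],[0.005,0.0002,0],[0.005,0,0],[0.005,0,0],[0.005,0,0],[0.005,0,0],[0.005,0,0],[0.005,0,0],[0.005,0,0]]' --claw '[0,0,0,0,0,0,0,0,0,0,0,0]'

```text
t: 15.8
eef_pos: [0.4899, -0.0093, 0.0668]
eef_rot: [180.0, -0.0, 79.4]
ft_force: [-0.1, -0.2, -0.7]
width: 0.15
```

```bash
python3 dk.py; python3 - <<'E'
from h import *
p,d=shot('top','top7');q,d=shot('side','side7')
cv2.imwrite('pics/c7.png',cv2.resize(p[190:340,90:350],None,fx=3,fy=3,interpolation=cv2.INTER_CUBIC))
cv2.imwrite('pics/s7.png',cv2.resize(q[200:400,210:410],None,fx=3,fy=3,interpolation=cv2.INTER_CUBIC))
E
```

```text
t 15.80 rel yaw 0.01 handle [-0.2075 -0.0015] origin [-0.0925 -0.0015] nose [-0.0125 -0.0015] z 0.0668 F [-0.1 -0.2 -0.7] Fx -0.3 w 0.150
```

View pics/c7.png

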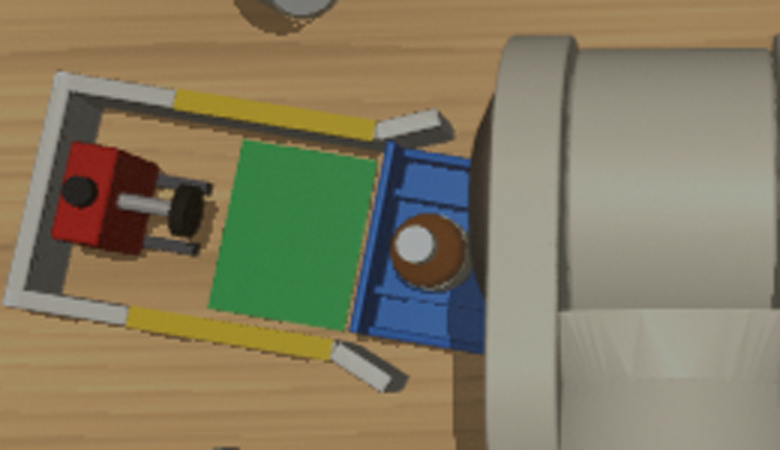

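View pics/s7.png

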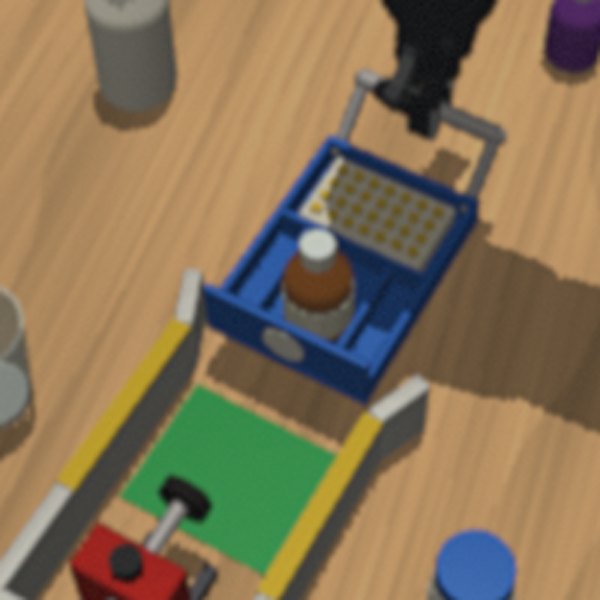

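The nose is between the lead-ins (panel corners (390,145) and (355,330) in the top crop). I check the lateral position again before entering.

```bash
python3 - <<'E'
from h import *
D=np.array([.5266,.1949]);a=np.radians(79.4);e=np.array([np.cos(a),np.sin(a)]);l=np.array([-e[1],e[0]])
t=lambda u,v,z: atz('top',90+(u+.5)/3-.5,190+(v+.5)/3-.5,z)[:2]-D
s=lambda u,v,z: atz('side',210+(u+.5)/3-.5,200+(v+.5)/3-.5,z)[:2]-D
for n,p in [('nR',t(390,142,.082)),('nL',t(354,331,.082)),('s nR',s(204,290,.082)),('s nL',s(370,366,.082)),('disc',s(284,344,.062)),('buf side',s(188,500,.062)),('railR',s(182,322,.055)),('railLin',s(375,412,.055))]: print(n,p@e,p@l)
E
```

```text
nR -0.016305791444927033 -0.05924657273050172
nL -0.01678430924845705 0.05453178018299675
s nR -0.011633032364996992 -0.058484968752722064
s nL -0.01396285894295604 0.055968482338712475
disc -0.012430432743966659 -0.002670094669051458
buf side 0.10272857112087581 0.0007242664842916977
railR 0.0011293941304773788 -0.06874085070991047
railLin -0.0017149599985803135 0.06644334813699115
```

The nose is about 1.5–2 mm right, so I trim left while entering.

Call:
carry_out --angular '[[0,0,0],[0,0,0],[0,0,0],[0,0,0],[0,0,0],[0,0,0],[0,0,0],[0,0,0],[0,0,0],[0,0,0],[0,0,0],[0,0,0]]' --slide '[[0.004,-0.0004,0],[0.004,-0.0004,0],[0.004,-0.0004,0],[0.004,-0.0004,0],[0.004,0,0],[0.004,0,0],[0.004,0,0],[0.004,0,0],[0.004,0,0],[0.004,0,0],[0.004,0,0],[0.004,0,0]]' --claw '[0,0,0,0,0,0,0,0,0,0,0,0]'

```text
t: 17.1
eef_pos: [0.4971, 0.0381, 0.0667]
eef_rot: [-180.0, -0.0, 79.4]
ft_force: [-0.6, -0.8, -1.8]
width: 0.148
```

```bash
python3 dk.py; python3 - <<'E'
from h import *
p,d=shot('top','top8');q,d=shot('side','side8')
cv2.imwrite('pics/c8.png',np.hstack([cv2.resize(p[200:330,90:250],(400,325),interpolation=cv2.INTER_CUBIC),cv2.resize(q[250:412,200:400],(400,325),interpolation=cv2.INTER_CUBIC)]))
E
```

```text
t 17.10 rel yaw 0.01 handle [-1.596e-01  1.000e-04] origin [-0.0446  0.0002] nose [0.0354 0.0002] z 0.0667 F [-0.6 -0.8 -1.8] Fx -0.9 w 0.148
```

View pics/c8.png

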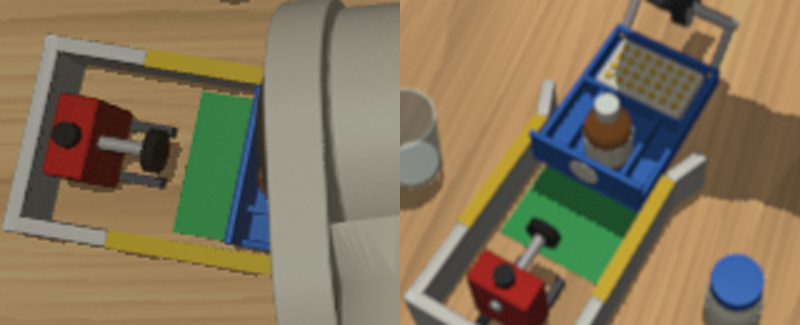

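The nose is 35 mm in, centred, with no rail force. Next I go to about 77 mm, before first possible contact.

Call:
carry_out --angular '[[0,0,0],[0,0,0],[0,0,0],[0,0,0],[0,0,0],[0,0,0],[0,0,0],[0,0,0],[0,0,0],[0,0,0],[0,0,0],[0,0,0]]' --slide '[[0.004,0,0],[0.004,0,0],[0.004,0,0],[0.004,0,0],[0.004,0,0],[0.004,0,0],[0.004,0,0],[0.004,0,0],[0.004,0,0],[0.003,0,0],[0.002,0,0],[0,0,0]]' --claw '[0,0,0,0,0,0,0,0,0,0,0,0]'

```text
t: 18.4
eef_pos: [0.5047, 0.0784, 0.0667]
eef_rot: [-180.0, -0.0, 79.4]
ft_force: [0.1, 0.3, -1.3]
width: 0.151
```

```bash
python3 dk.py; python3 - <<'E'
from h import *
p,d=shot('top','top9');q,d=shot('side','side9')
cv2.imwrite('pics/c9.png',np.hstack([cv2.resize(p[200:330,90:250],(400,325),interpolation=cv2.INTER_CUBIC),cv2.resize(q[270:432,180:380],(400,325),interpolation=cv2.INTER_CUBIC)]))
E
```

```text
t 18.40 rel yaw 0.03 handle [-1.185e-01  1.000e-04] origin [-0.0035  0.0002] nose [0.0765 0.0003] z 0.0667 F [ 0.1  0.3 -1.3] Fx 0.3 w 0.151
```

View pics/c9.png

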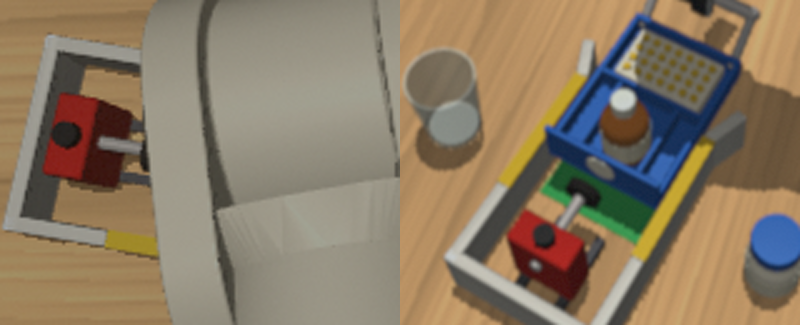

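A gap of about 25 mm is left to the buffer. Slow approach now.

Call:
carry_out --angular '[[0,0,0],[0,0,0],[0,0,0],[0,0,0],[0,0,0],[0,0,0],[0,0,0],[0,0,0],[0,0,0],[0,0,0],[0,0,0],[0,0,0]]' --slide '[[0.0015,0,0],[0.0015,0,0],[0.0015,0,0],[0.0015,0,0],[0.0015,0,0],[0.0015,0,0],[0.0015,0,0],[0.0015,0,0],[0.0015,0,0],[0.0015,0,0],[0.0015,0,0],[0.0015,0,0]]' --claw '[0,0,0,0,0,0,0,0,0,0,0,0]'

```text
t: 19.7
eef_pos: [0.5079, 0.0959, 0.0667]
eef_rot: [-180.0, -0.0, 79.4]
ft_force: [-0.0, -0.8, -1.7]
width: 0.148
```

```bash
python3 dk.py
```

```text
t 19.70 rel yaw 0.01 handle [-1.008e-01  1.000e-04] origin [0.0142 0.0001] nose [0.0942 0.0002] z 0.0667 F [-0.  -0.8 -1.7] Fx -0.8 w 0.148
```

Call:
carry_out --angular '[[0,0,0],[0,0,0],[0,0,0],[0,0,0],[0,0,0],[0,0,0],[0,0,0],[0,0,0]]' --slide '[[0.001,0,0],[0.001,0,0],[0.001,0,0],[0.001,0,0],[0.001,0,0],[0.001,0,0],[0.001,0,0],[0.001,0,0]]' --claw '[0,0,0,0,0,0,0,0]'

```text
t: 20.5
eef_pos: [0.5092, 0.1024, 0.0667]
eef_rot: [180.0, 0.2, 79.4]
ft_force: [-1.1, -9.5, 0.6]
width: 0.145
```

```bash
python3 dk.py; python3 - <<'E'
from h import *
q,d=shot('side','side10')
cv2.imwrite('pics/c10.png',cv2.resize(q[300:432,220:360],None,fx=4,fy=4,interpolation=cv2.INTER_CUBIC))
E
```

```text
t 20.50 rel yaw -0.04 handle [-0.0941  0.0001] origin [0.0209 0.    ] nose [ 0.1009 -0.    ] z 0.0667 F [-1.1 -9.5  0.6] Fx -9.5 w 0.145
```

View pics/c10.png

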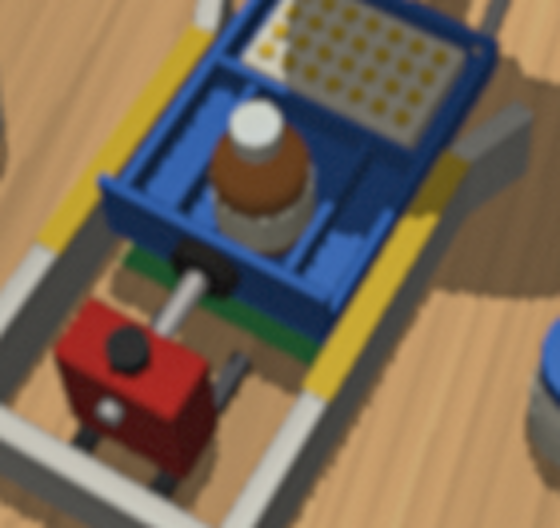

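Contact: the disc is on the buffer and the force is 9.5 N. I press on in small steps.

Call:
carry_out --angular '[[0,0,0],[0,0,0],[0,0,0],[0,0,0],[0,0,0],[0,0,0],[0,0,0],[0,0,0]]' --slide '[[0.0005,0,0],[0.0005,0,0],[0.0005,0,0],[0.0005,0,0],[0.0005,0,0],[0.0005,0,0],[0.0005,0,0],[0.0005,0,0]]' --claw '[0,0,0,0,0,0,0,0]'

```text
t: 21.35
eef_pos: [0.5098, 0.1061, 0.0667]
eef_rot: [180.0, 0.2, 79.3]
ft_force: [-1.9, -10.5, 0.9]
width: 0.149
```

```bash
python3 dk.py
```

```text
t 21.35 rel yaw -0.05 handle [-0.0904  0.0001] origin [0.0246 0.    ] nose [ 1.046e-01 -1.000e-04] z 0.0667 F [ -1.9 -10.5   0.9] Fx -10.7 w 0.149
```

Call:
carry_out --angular '[[0,0,0],[0,0,0],[0,0,0],[0,0,0],[0,0,0]]' --slide '[[0.0005,0,0],[0.0005,0,0],[0.0005,0,0],[0.0005,0,0],[0,0,0]]' --claw '[0,0,0,0,0]'

```text
t: 21.85
eef_pos: [0.5102, 0.108, 0.0667]
eef_rot: [180.0, 0.2, 79.3]
ft_force: [-1.3, -10.7, 0.7]
width: 0.15
```

```bash
python3 dk.py
```

```text
t 21.85 rel yaw -0.06 handle [-0.0885  0.0001] origin [0.0265 0.    ] nose [ 1.065e-01 -1.000e-04] z 0.0667 F [ -1.3 -10.7   0.7] Fx -10.8 w 0.150
```

Call:
carry_out --angular '[[0,0,0],[0,0,0],[0,0,0]]' --slide '[[0.0005,0,0],[0.0005,0,0],[0,0,0]]' --claw '[0,0,0]'

```text
t: 22.15
eef_pos: [0.5104, 0.1089, 0.0667]
eef_rot: [180.0, 0.2, 79.3]
ft_force: [-2.7, -10.3, -0.0]
width: 0.149
```

```bash
python3 dk.py
```

```text
t 22.15 rel yaw -0.06 handle [-0.0875  0.0001] origin [ 0.0275 -0.    ] nose [ 1.075e-01 -1.000e-04] z 0.0667 F [ -2.7 -10.3  -0. ] Fx -10.6 w 0.149
```

Call:
carry_out --angular '[[0,0,0],[0,0,0],[0,0,0]]' --slide '[[0.0005,0,0],[0.0005,0,0],[0,0,0]]' --claw '[0,0,0]'

```text
t: 22.45
eef_pos: [0.5105, 0.1098, 0.0667]
eef_rot: [180.0, 0.2, 79.3]
ft_force: [-1.6, -11.3, 1.1]
width: 0.147
```

Call:
carry_out --angular '[[0,0,0],[0,0,0],[0,0,0]]' --slide '[[0.0005,0,0],[0.0005,0,0],[0,0,0]]' --claw '[0,0,0]'

```text
t: 22.75
eef_pos: [0.5107, 0.1107, 0.0667]
eef_rot: [-180.0, 0.2, 79.3]
ft_force: [-1.4, -11.2, 0.9]
width: 0.152
```

```bash
python3 dk.py
```

```text
t 22.75 rel yaw -0.06 handle [-0.0857  0.0001] origin [0.0293 0.    ] nose [ 1.093e-01 -1.000e-04] z 0.0667 F [ -1.4 -11.2   0.9] Fx -11.3 w 0.152
```

Call:
carry_out --angular '[[0,0,0],[0,0,0],[0,0,0]]' --slide '[[0.0005,0,0],[0.0005,0,0],[0,0,0]]' --claw '[0,0,0]'

```text
t: 23.05
eef_pos: [0.5109, 0.1116, 0.0667]
eef_rot: [180.0, 0.2, 79.3]
ft_force: [-1.1, -11.4, 0.1]
width: 0.15
```

Call:
carry_out --angular '[[0,0,0],[0,0,0],[0,0,0]]' --slide '[[0.0004,0,0],[0.0004,0,0],[0,0,0]]' --claw '[0,0,0]'

```text
t: 23.35
eef_pos: [0.511, 0.1124, 0.0667]
eef_rot: [180.0, 0.2, 79.3]
ft_force: [-2.2, -11.9, 0.7]
width: 0.149
```

```bash
python3 dk.py; python3 - <<'E'
from h import *
q,d=shot('side','side11')
cv2.imwrite('pics/c11.png',cv2.resize(q[300:432,220:360],None,fx=4,fy=4,interpolation=cv2.INTER_CUBIC))
E
```

```text
t 23.35 rel yaw -0.07 handle [-0.084   0.0001] origin [ 0.031 -0.   ] nose [ 1.11e-01 -1.00e-04] z 0.0667 F [ -2.2 -11.9   0.7] Fx -12.1 w 0.149
```

View pics/c11.png

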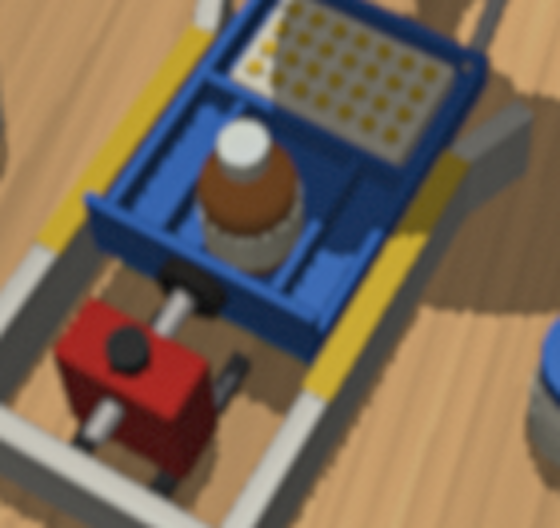

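The rod now sticks out of the carriage's back at (105,420) and the force is 12 N, so it is nearly at the stop. Finer steps.

Call:
carry_out --angular '[[0,0,0],[0,0,0],[0,0,0]]' --slide '[[0.0003,0,0],[0.0003,0,0],[0,0,0]]' --claw '[0,0,0]'

```text
t: 23.7
eef_pos: [0.5111, 0.1129, 0.0667]
eef_rot: [180.0, 0.2, 79.3]
ft_force: [-2.0, -12.5, 0.6]
width: 0.148
```

Call:
carry_out --angular '[[0,0,0],[0,0,0],[0,0,0]]' --slide '[[0.0003,0,0],[0.0003,0,0],[0,0,0]]' --claw '[0,0,0]'

```text
t: 24.0
eef_pos: [0.5112, 0.1134, 0.0667]
eef_rot: [180.0, 0.2, 79.3]
ft_force: [-2.2, -12.9, 1.4]
width: 0.147
```

```bash
python3 dk.py
```

```text
t 24.00 rel yaw -0.08 handle [-0.0829  0.0001] origin [ 0.0321 -0.    ] nose [ 1.121e-01 -1.000e-04] z 0.0667 F [ -2.2 -12.9   1.4] Fx -13.1 w 0.147
```

Call:
carry_out --angular '[[0,0,0],[0,0,0]]' --slide '[[0.0003,0,0],[0,0,0]]' --claw '[0,0]'

```text
t: 24.2
eef_pos: [0.5113, 0.1137, 0.0667]
eef_rot: [180.0, 0.2, 79.3]
ft_force: [-3.0, -13.2, 1.2]
width: 0.149
```

Call:
carry_out --angular '[[0,0,0],[0,0,0]]' --slide '[[0.0003,0,0],[0,0,0]]' --claw '[0,0]'

```text
t: 24.4
eef_pos: [0.5114, 0.114, 0.0667]
eef_rot: [180.0, 0.2, 79.3]
ft_force: [-2.9, -13.1, 1.5]
width: 0.151
```

```bash
python3 dk.py
```

```text
t 24.40 rel yaw -0.07 handle [-0.0824  0.0001] origin [ 0.0326 -0.    ] nose [ 1.126e-01 -1.000e-04] z 0.0667 F [ -2.9 -13.1   1.5] Fx -13.4 w 0.151
```

Call:
carry_out --angular '[[0,0,0],[0,0,0],[0,0,0]]' --slide '[[0.0004,0,0],[0,0,0],[0,0,0]]' --claw '[0,0,0]'

```text
t: 24.7
eef_pos: [0.5114, 0.1143, 0.0667]
eef_rot: [180.0, 0.3, 79.3]
ft_force: [-2.0, -12.1, 1.2]
width: 0.146
```

Call:
carry_out --angular '[[0,0,0],[0,0,0],[0,0,0]]' --slide '[[0.0004,0,0],[0,0,0],[0,0,0]]' --claw '[0,0,0]'

```text
t: 25.0
eef_pos: [0.5113, 0.1143, 0.0666]
eef_rot: [-180.0, 0.3, 79.3]
ft_force: [-3.2, -14.4, 2.6]
width: 0.15
```

```bash
python3 dk.py; python3 - <<'E'
from h import *
q,d=shot('side','side12')
cv2.imwrite('pics/c12.png',cv2.resize(q[300:432,220:360],None,fx=4,fy=4,interpolation=cv2.INTER_CUBIC))
E
```

```text
t 25.00 rel yaw -0.09 handle [-0.082   0.0002] origin [ 0.033 -0.   ] nose [ 1.13e-01 -1.00e-04] z 0.0666 F [ -3.2 -14.4   2.6] Fx -14.7 w 0.150
```

View pics/c12.png

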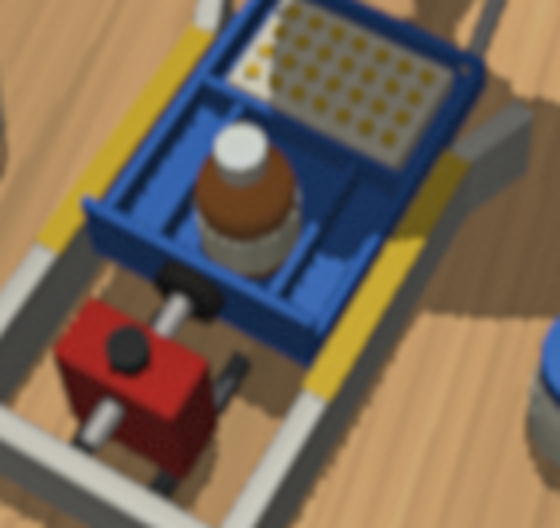

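The last step gave no travel and raised the force to 14.7 N, so the buffer is on its stop with the rod fully out at the back. Release in place.

Call:
carry_out --angular '[[0,0,0],[0,0,0],[0,0,0],[0,0,0],[0,0,0],[0,0,0]]' --slide '[[0,0,0],[0,0,0],[0,0,0],[0,0,0],[0,0,0],[0,0,0]]' --claw '[0.2,0.25,0.3,0.35,0.4,0.4]'

```text
t: 25.65
eef_pos: [0.5119, 0.1169, 0.0668]
eef_rot: [180.0, -0.0, 79.4]
ft_force: [-0.1, 0.4, 1.5]
width: 0.4
```

```bash
python3 dk.py
```

```text
t 25.65 rel yaw 0.02 handle [-0.0793  0.0002] origin [0.0357 0.0002] nose [0.1157 0.0002] z 0.0668 F [-0.1  0.4  1.5] Fx 0.4 w 0.400
```

Free of contact. I re-centre 2 mm and lift straight up.

Call:
carry_out --angular '[[0,0,0],[0,0,0],[0,0,0],[0,0,0],[0,0,0],[0,0,0],[0,0,0],[0,0,0],[0,0,0],[0,0,0]]' --slide '[[-0.002,0,0],[0,0,-0.005],[0,0,-0.01],[0,0,-0.015],[0,0,-0.02],[0,0,-0.03],[0,0,-0.03],[0,0,-0.03],[0,0,-0.03],[0,0,0]]' --claw '[0.4,0.4,0.4,0.4,0.4,0.4,0.4,0.4,0.4,0.4]'

```text
t: 26.65
eef_pos: [0.5127, 0.1151, 0.2425]
eef_rot: [179.6, -0.2, 79.4]
ft_force: [-0.3, 0.5, 0.1]
width: 0.402
```

Call:
carry_out --angular '[[0,0,0],[0,0,0],[0,0,0],[0,0,0],[0,0,0],[0,0,0],[0,0,0]]' --slide '[[-0.04,0,0],[-0.04,0,0],[-0.04,0,0],[-0.04,0,0],[-0.04,0,0],[-0.04,0,0],[0,0,0]]' --claw '[0.4,0.4,0.4,0.4,0.4,0.4,0.4]'

```text
t: 27.35
eef_pos: [0.4664, -0.1246, 0.2374]
eef_rot: [180.0, 0.1, 79.2]
ft_force: [-0.5, 0.6, 0.2]
width: 0.404
```

```bash
python3 dk.py; python3 - <<'E'
from h import *
p,d=shot('top','top13');q,d=shot('side','side13')
cv2.imwrite('pics/c13.png',cv2.resize(p[190:340,90:300],None,fx=3.8,fy=3.8,interpolation=cv2.INTER_CUBIC))
cv2.imwrite('pics/s13.png',cv2.resize(q[220:440,190:400],None,fx=2.7,fy=2.7,interpolation=cv2.INTER_CUBIC))
E
```

```text
t 27.35 rel yaw -0.24 handle [-0.3251  0.0004] origin [-2.101e-01 -1.000e-04] nose [-0.1301 -0.0004] z 0.2374 F [-0.5  0.6  0.2] Fx 0.5 w 0.404
```

View pics/c13.png

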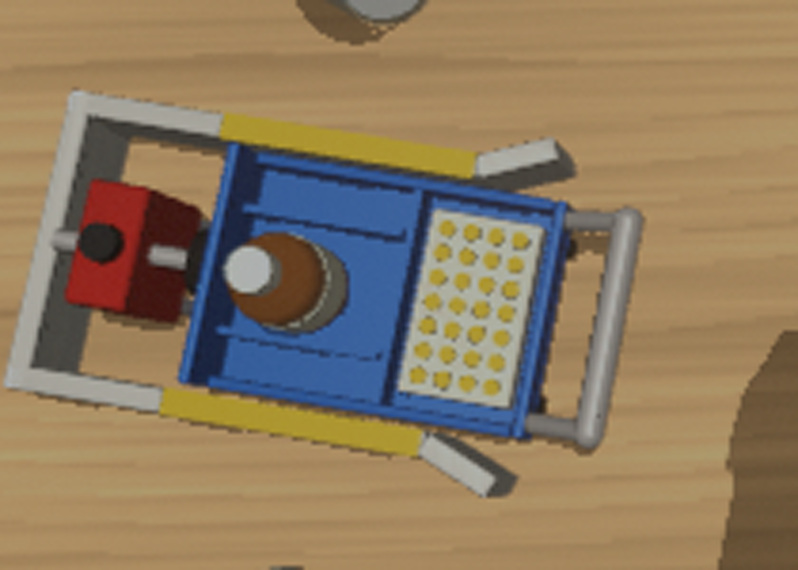

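View pics/s13.png

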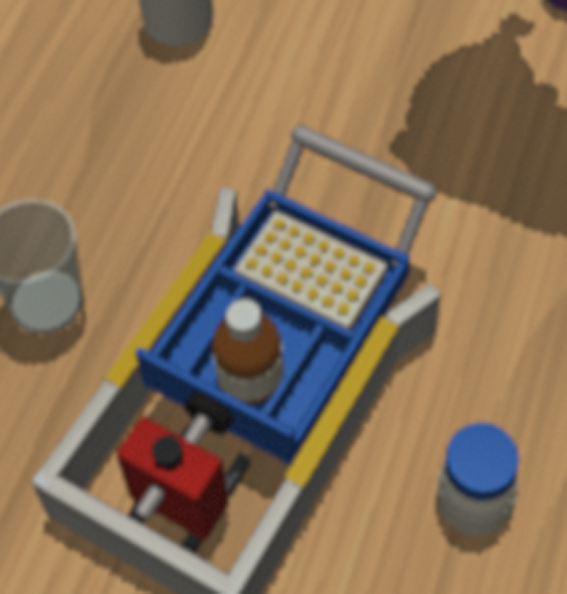

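The caddy is parked square and touching the buffer, the bottle stands, and a rear castor shows behind the tray at (571,243), so it trails. A final numeric check, then hand in.

```bash
python3 - <<'E'
from h import *
D=np.array([.5266,.1949]);a=np.radians(79.4);e=np.array([np.cos(a),np.sin(a)]);l=np.array([-e[1],e[0]])
t=lambda u,v,z: atz('top',90+(u+.5)/3.8-.5,190+(v+.5)/3.8-.5,z)[:2]-D
for n,p in [('nR',t(235,145,.082)),('nL',t(187,383,.082)),('rR',t(568,205,.06)),('rL',t(520,437,.06)),('barR',t(627,216,.087)),('barL',t(588,440,.087)),('wheel rr',t(571,243,.012))]: print(n,p@e,p@l)
ctrl.close_job()
E
```

```text
nR 0.10823620466856385 -0.056197526647727127
nL 0.10670808864569538 0.05746141829506813
rR -0.048547724943876616 -0.055690871063546143
rL -0.04656958921478071 0.057366524208938514
barR -0.08221169419917862 -0.051752470024415756
barL -0.083214667693379 0.05349675581240275
wheel rr -0.044004818028514386 -0.042481215312119514
the job is handed in; nothing more can be done
```

The caddy is parked in the bay with the buffer on its stop, and I have handed the job in; no verdict is reported.

**What I did:** I gripped the bar from above and pivoted the caddy about 19° left. I pushed it about 95 mm straight so the castors trailed, then arced back to square before the mouth. From there I drove between the rails and pressed until a further step gave no travel. The wrist force peaked at about 14.7 N in the readings (limit 24 N). I then opened the fingers, lifted clear and backed away.

**Last checks, from the top view and the wrist force:**
- **Position:** the nose is about 107–113 mm past the mouth, about 1 mm off the centre line, and within about 1° of square.
- **Buffer:** it was on its solid stop before release, and afterwards the disc was still against it with the rod out at the back.
- **Bystanders:** the bottle is upright, and I saw no sign that the beaker, jar or wash bottle had moved.
- **Gripper:** it is clear of everything and reads about zero force.

**What I could not confirm:**
- **Castors:** most are hidden under the tray, so their trailing is inferred from the straight pushes and the low rolling force. Only the right rear wheel was visible, about 42 mm to the side and behind the rear pivot line, as it should be.
- **Nose depth:** the camera puts it at about 107 mm and the arm pose at 113 mm. Both are well past the required 84 mm.

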